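# Tighten the brass lens ring with the pin wrench

### The job

Tighten the brass lens ring of the bench magnifier: take the orange-handled pin wrench from its wooden block, set both its pins in the two holes of the brass ring until the bar rests on the ring, and turn the ring clockwise as far as it goes. Let go, leaving the wrench standing in the brass ring. Do not turn the silver ring of the other magnifier.

Things in the scene. Friction and masses are not known exactly. Their poses are not given: they have to be found in the camera images.
- pin_wrench: Loose wrench, 0.22 kg. Origin: middle of underside of its steel bar (124 mm along x, 18 wide, 10 thick); z up. Two pins at x = +/-50 mm, 10 mm thick, tapered, reach 11 mm below origin. Orange handle to grip: 44 mm along x, 20 thick along y, 16 to 70 mm above origin. Both ends alike. Starts upright in a wooden block, pins in its holes: lift 15 mm straight up first.
- brass_ring_face (a point): Centre of the brass ring's upper face, 38 mm above the table; z up, turns with the ring. Ring 132 mm outside, 68 mm bore, on a black housing (152 mm across) fixed to the table; the lens in it stays below the face. Two holes at x = +/-50 mm, 22 mm wide, 12 mm deep. The wrench fits either way round.
- brass_ring (a joint): Turn of the brass ring, rad, growing clockwise seen from above. Starts loose at 0.2 to 0.5; firm stop at 1.2 is fully tight, where the ring's red dot meets the white line on the housing. Light friction (0.12 N m); stays where left. The pins have play: centred, the wrench turns about 0.13 rad before it pushes the ring.
- silver_ring_dot (a point): Red dot on the silver-grey ring of the other, otherwise equal magnifier (same size and height), 57 mm from that ring's centre along +y of this frame; x is parallel to the line of its holes. That ring turns as easily: leave it alone. The two magnifiers may stand in either order.

How it is judged (in metres and radians):
On the way, in this order (a step that is already met when the one before it is completed fails the run):
1. both wrench pins are in the holes of the brass ring, which is still loose (horizontal distance between pin_wrench and brass_ring_face below 0.011 m and angle between the x axis of pin_wrench and the x axis of brass_ring_face, either way round below 0.25 rad and z of pin_wrench in the frame of brass_ring_face below 0.006 m and value of joint brass_ring below 0.9 rad), for 0.1 s.
2. the brass ring has been turned home with both pins in its holes (value of joint brass_ring above 1.03 rad and horizontal distance between pin_wrench and brass_ring_face below 0.011 m and angle between the x axis of pin_wrench and the x axis of brass_ring_face, either way round below 0.25 rad and z of pin_wrench in the frame of brass_ring_face below 0.008 m), for 0.1 s.
At the end, for the whole second after the job is handed in: The brass ring is within 0.17 rad (10 degrees) of its clockwise stop; the wrench stands released and at rest with both pins in it: origin within 12 mm of the ring's centre and under 6 mm above its face, bar within 0.25 rad of the line of the holes, tilt under 0.15 rad (value of joint brass_ring above 1.03 rad and horizontal distance between pin_wrench and brass_ring_face below 0.012 m and angle between the x axis of pin_wrench and the x axis of brass_ring_face, either way round below 0.25 rad and z of pin_wrench in the frame of brass_ring_face below 0.006 m and angle between pin_wrench's own z axis and vertical below 0.15 rad and linear speed of pin_wrench below 0.02 m/s); the robot touches nothing.
It fails at once if the silver ring is turned by more than 10 degrees (distance of silver_ring_dot from where it was at the start of the episode above 0.01 m).
It also fails if it takes over 45 s, if anything falls off the work surface, if the arm or the gripper's body presses on something with over 40 N, if the wrist force passes 120 N, or if a joint passes its speed limit or range.

### The arm

A 6-joint arm with a two-finger parallel gripper is mounted at the origin on the work surface; the furniture and walls round the work are solid. World frame = base frame: x ahead of the robot, y to its left, z up, the work surface at z = 0. Lengths are in mm, angles in degrees, forces in N, time in s.
With the tool pointing down it reaches from about 400 to 825 mm from the base axis. Payload 7 kg.
Tool frame: the origin (TCP) lies at the very end of the fingers, on their centre line; the grasp point (between the pads) lies 19 mm behind it; z points along the fingers, y is the line along which they close (so a half turn about z gives the same grasp; the last joint's range is limited). The gripper opens to 88 mm and grips with 3 to 60 N. Pads are 19 mm wide; open, the fingers measure 130 mm over their backs; the gripper's body (78 mm by 193 mm) begins 47 mm behind the grasp point.
Start: joints at [87.897, 20.546, 0.682, 0, -70.136, -16.507], TCP at [215.414, 639.681, 226.561] pointing down, gripper open.
Joint ranges: [-176.03, 176.03], [-82.01, 121.73], [-58.28, 71.71], [-173.87, 95.51], [-174.79, -0.11], [-173.66, 173.66]. Speed limits (degrees/s): [136.94, 136.94, 172.46, 180, 180, 180].

### API

Orientations are given as [roll, pitch, yaw] about the fixed x, y, z axes, in that order (R = Rz(yaw) Ry(pitch) Rx(roll)).
In Python, from bench import readout, optics, workorder gives the robot as it stands.
- The arm moves only by the tool step_arm, never from a script. Its argument "commands" is a list that holds one entry, the list of rows, each a list of 6 numbers: the shift along the tool's x, y, z in units of 12 cm (1.0 is 12 cm), then the turn, a rotation vector about the tool's x, y, z in units of pi rad (1.0 is pi rad). In form: [[[x, y, z, ax, ay, az], ...]]. A call has 1 to 12 rows; each row is the pose to reach, as a shift and turn from the pose commanded when the call began, along the tool's axes at that moment, turning the shorter way round; what a row does not reach only later rows make up. A row lasts 1/8 s, in which the tool goes at most 62.5 mm and 10.7 degrees, less where a joint would pass 70% of its speed; a pose out of reach is approached as far as the arm can. A call with a number of a shift or a turn outside -1 to 1 is refused whole. A call with a gripper value outside its range is refused whole. "fingers" is the gripper's target within -1 to 1 (fully open at 1, half-way at 0, shut at -1), set as the call begins (left out, the last holds). The fingers move at their own pace and stop on an object; "squeeze" is the grip in N (left out, the last holds). Time passes only in rows, so rows that repeat a pose let the fingers close. It gives the time, the measured TCP pose, the force, the opening and the grip force at its end, in the units of the state.
- readout.get_state(): the state, without advancing time (a new reading comes with each control period).
- optics.snapshot(name): name is "scene" or "side" or "wrist"; returns a dict with "frame" (420x560x3 uint8, red, green, blue), "fx", "fy", "cx", "cy" (pixels), "origin" and "orientation" of the camera in the world. Camera axes: x right, y up, looking along -z (the intrinsics and any distortion apply to the point x, -y, -z); pixel columns grow to the right and rows downward; lengths in mm; the calibration is good to about 2 mm. The wrist camera is an equidistant fisheye: a pixel r from the principal point sees the ray r / f radians off the axis. A picture is of the moment at which its call begins. There is no depth.
- workorder.finish_job(): hands the job in; it is judged then, once.
The state is a dict: "clock": time; "qpos": joint angles; "joint_velocities": joint speeds; "joint_torque": joint torques, N m; "ee_pos": TCP position; "tool_rot": TCP orientation; "contact_force": force on the tool from outside, world axes, zero at the start; "torque": the same for the moment, N m; "grip_width": finger opening in mm; "finger_force": force on a finger pad.
Only numpy, scipy, OpenCV 4.12 (cv2) and the standard library are available. Lean on these libraries where they do the work, as an engineer would, in place of code of your own. Each camera call takes 0.05 s, during which the arm holds its last target. There are 200 camera calls.

## Working session

There is one attempt and no reset: what is moved stays moved. The work goes in short steps, Python scripts to look and compute and a tool call to move; the robot and the scene stay as the last step left them, time stands still between calls to the robot, and variables do not carry over. Pictures are saved under pics/ and viewed, at most 10 in all, crops included, and the job is handed in when it is done.

Besides the shell and the picture viewer there is one more tool, called after "Emit:" as name(argument=value, ...), one argument or row to a line, values as JSON. step_arm: Moves the arm, as the interface text tells. Its arguments: {"type":"object","properties":{"commands":{"type":"array"},"fingers":{"type":"number"},"squeeze":{"type":"number"}},"required":["commands"]}

```bash
mkdir -p pics; ls
cat > h.py <<'E'
from bench import readout, optics, workorder
import numpy as np, cv2
from scipy.spatial.transform import Rotation as R
def snap(name,fn=None):
    s=optics.snapshot(name)
    if fn: cv2.imwrite('pics/'+fn,cv2.cvtColor(np.asarray(s['frame'],np.uint8),cv2.COLOR_RGB2BGR))
    return s
E
python3 - <<'E'
from h import *
for n in ('scene','side'):
    s=snap(n,n+'0.png'); print({k:v for k,v in s.items() if k!='frame'})
s=snap('wrist','wrist0.png'); print({k:v for k,v in s.items() if k!='frame'})
print(readout.get_state())
a=cv2.imread('pics/scene0.png');b=cv2.imread('pics/side0.png')
E
```

```text
pics
{'fx': 462.0022773399754, 'fy': 462.0022773399754, 'cx': 281.47606774253916, 'cy': 213.9314638504289, 'origin': array([ 715.99936847, -728.48942471,  968.75325633]), 'orientation': array([39.88707243,  0.05906637, 13.01486701])}
{'fx': 386.9784137910898, 'fy': 386.9784137910898, 'cx': 274.9234247725662, 'cy': 211.96579170815474, 'origin': array([ 532.35735717, -635.68948236,  614.10888006]), 'orientation': array([49.33559251,  1.20303078, -2.00793658])}
{'fx': 325.19226210127806, 'fy': 325.19226210127806, 'cx': 280.4942117361758, 'cy': 207.6140655422569, 'origin': array([292.52664799, 613.73988571, 383.53406899]), 'orientation': array([ -17.30659768,   -0.15253486, -108.64184121])}
{'clock': 0.15, 'qpos': array([ 8.78967654e+01,  2.05804641e+01,  6.46490525e-01, -1.40255336e-02,
       -7.01365995e+01, -1.65078497e+01]), 'joint_velocities': array([ 0.02085098, -0.05389303,  0.24454984,  0.08003793,  0.04307817,
        0.03406499]), 'joint_torque': array([-2.22006733e-03, -5.83273888e+01,  2.93291759e+01,  7.00132281e+00,
        8.78646446e-03, -1.09636044e-04]), 'ee_pos': array([215.32211511, 639.34656091, 225.86230476]), 'tool_rot': array([ 1.79928589e+02, -7.41152698e-03, -1.86158534e+01]), 'contact_force': array([-0.80863331, -0.24254918,  0.02192156]), 'torque': array([ 0.05135932, -0.02650817,  0.03629084]), 'finger_force': 0.0, 'grip_width': 87.9837683862417}
```

View pics/scene0.png

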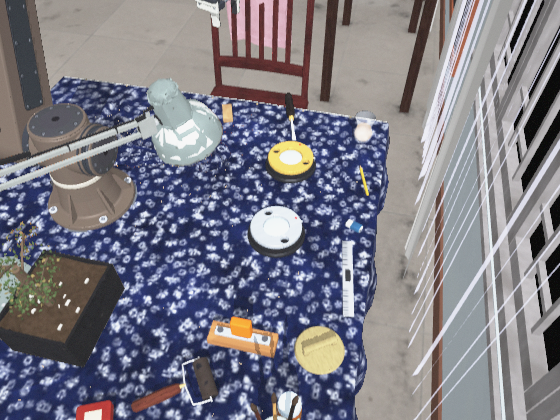

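View pics/side0.png

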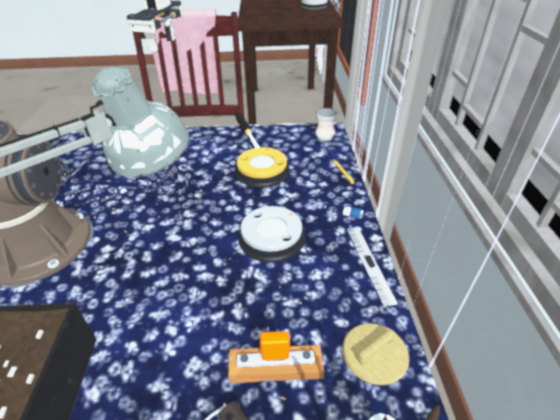

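Scene view shows the brass ring at about (291,158), the silver ring at (276,229) and the wrench in its block at (242,335). The lamp head hangs at (185,125). Next I crop the brass ring and wrench and back-project them.

```bash
cat >> h.py <<'E'
def cam(s):
    return s['origin'], R.from_euler('xyz',s['orientation'],degrees=True)
def ray(s,uv,fish=False):
    uv=np.atleast_2d(np.asarray(uv,float)); x=(uv[:,0]-s['cx'])/s['fx']; y=(uv[:,1]-s['cy'])/s['fy']
    if fish:
        r=np.hypot(x,y)+1e-12; d=np.c_[x/r*np.sin(r),-y/r*np.sin(r),-np.cos(r)]
    else: d=np.c_[x,-y,-np.ones_like(x)]
    return cam(s)[1].apply(d)
def onz(s,uv,z,fish=False):
    d=ray(s,uv,fish); o=s['origin']; return (o+d*((z-o[2])/d[:,2])[:,None])[:,:2]
def mask(s,lo,hi,box=None):
    h=cv2.cvtColor(np.asarray(s['frame'],np.uint8),cv2.COLOR_RGB2HSV); m=cv2.inRange(h,lo,hi)
    if box:
        b=np.zeros_like(m); b[box[1]:box[3],box[0]:box[2]]=1; m=m*b
    return m
E
python3 - <<'E'
from h import *
W=np.zeros((600,800,3),np.uint8)
pts={'scene':[(261,138,321,183),(202,310,282,370)],'side':[(230,140,295,189),(222,325,330,390)]}
for j,n in enumerate(pts):
    s=snap(n); f=cv2.cvtColor(np.asarray(s['frame'],np.uint8),cv2.COLOR_RGB2BGR)
    for i,(a,b,c,d) in enumerate(pts[n]):
        k=min(400/(c-a),300/(d-b)); t=cv2.resize(f[b:d,a:c],None,fx=k,fy=k,interpolation=cv2.INTER_CUBIC)[:300,:400]
        W[j*300:j*300+t.shape[0],i*400:i*400+t.shape[1]]=t; print(n,i,k)
    m=mask(s,(20,100,120),(35,255,255),pts[n][0]); c=max(cv2.findContours(m,0,2)[0],key=cv2.contourArea)
    (x,y),ax,an=cv2.fitEllipse(c); P=onz(s,[(x,y)],38); q=onz(s,c[:,0],38); ctr,r=cv2.minEnclosingCircle(q.astype(np.float32)); print('brass',(x,y),ax,P,ctr,r)
    m=mask(s,(8,200,200),(18,255,255),pts[n][1]); ys,xs=np.where(m>0); print('or',xs.mean(),ys.mean(),xs.min(),xs.max(),ys.min(),ys.max())
cv2.imwrite('pics/c1.png',W)
E
```

```text
scene 0 6.666666666666667
scene 1 5.0
brass (290.1760559082031, 157.80999755859375) (33.05445861816406, 44.895877838134766) [[516.5266016 243.1265061]] (515.9567260742188, 246.0372772216797) 71.83822631835938
or 244.52941176470588 330.2352941176471 231 251 326 337
side 0 6.122448979591836
side 1 3.7037037037037037
brass (261.39886474609375, 162.85520935058594) (30.3531494140625, 50.09848403930664) [[514.59361049 239.47877839]] (515.31103515625, 244.64730834960938) 76.21288299560547
or 270.24590163934425 344.8032786885246 260 289 332 358
```

View pics/c1.png

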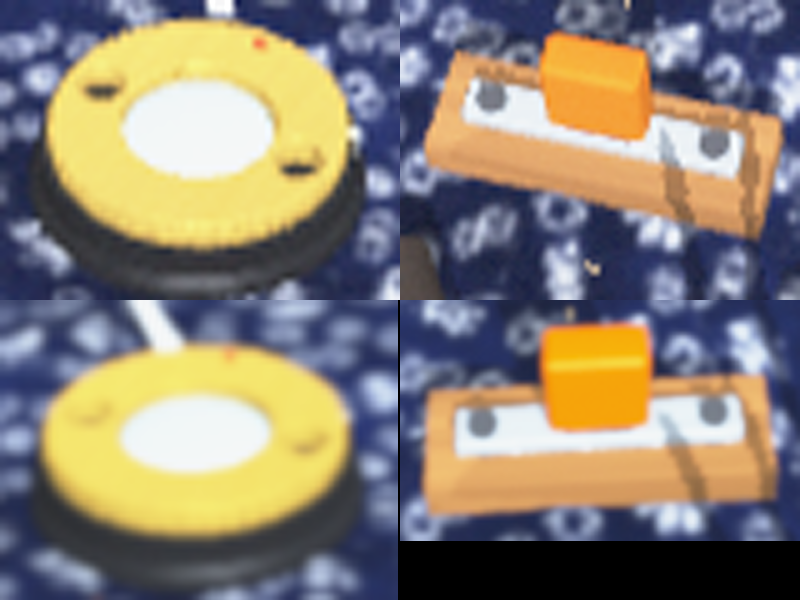

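The crops show grey dots on the bar over the pins, the two brass holes and the red dot in both views. Triangulating them.

```bash
cat >> h.py <<'E'
def tri(ss,uvs):
    A=np.zeros((3,3));b=np.zeros(3)
    for s,uv,f in ss_iter(ss,uvs):
        d=ray(s,uv,f)[0]; d/=np.linalg.norm(d); M=np.eye(3)-np.outer(d,d); A+=M; b+=M@s['origin']
    return np.linalg.solve(A,b)
def ss_iter(ss,uvs):
    for s,uv in zip(ss,uvs): yield s,uv,abs(s['fx']-325.19)<1
E
python3 - <<'E'
from h import *
S=snap('scene');T=snap('side')
P={'pinL':((220,329.4),(244.1,358.2)),'pinR':((264.6,339),(306.5,355.2)),'holeL':((276.5,151.2),(244.7,158.3)),'holeR':((306,162.4),(280.3,162.9)),'dot':((300,144.5),(267.6,149)),'silver':((276,229),(272,229)),'lampbot':((185,160),(145,172)),'lamptop':((165,85),(115,72)),'lampR':((222,135),(187,130))}
for k,(a,b) in P.items():
    t=tri([S,T],[a,b]); print(k,t.round(1), onz(S,[a],38).round(1),onz(T,[b],38).round(1))
E
```

```text
pinL [ 482.4 -317.6   35.3] [[ 483.4 -319.3]] [[ 482.3 -318.6]]
pinR [ 582.4 -316.5   33.8] [[ 583.3 -319. ]] [[ 581.8 -318.1]]
holeL [470.4 260.4  40.1] [[471.  261.8]] [[469.2 265. ]]
holeR [565.3 233.1  39.7] [[565.3 234.6]] [[565.2 235.9]]
dot [533.1 303.6  40.9] [[532.9 306.4]] [[532.7 308.8]]
silver [536.3 -20.5  36.2] [[537.5 -22.9]] [[535.4 -21.3]]
lampbot [264.1  79.5 129.1] [[220.2 165.5]] [[208.2 216.6]]
lamptop [254.4  89.1 349.4] [[ 21.4 500.5]] [[-71.1 940.7]]
lampR [368.  102.1 215.6] [[291.4 295.3]] [[288.3 436.1]]
```

Run:
```python
from h import *
S=snap('scene');T=snap('side')
a=ray(S,[(0,182),(150,118)]);b=ray(T,[(0,165),(100,122)])
n1=np.cross(*a);n2=np.cross(*b);d=np.cross(n1,n2);d/=np.linalg.norm(d)
for x in (100,0,-100,250): # solve point on the line with given x
    A=np.array([n1,n2,[1,0,0]]);print(np.linalg.solve(A,[n1@S['origin'],n2@T['origin'],x]).round())
print(onz(S,[(92,200)],0))
```

```text
[100. -52. 259.]
[   0. -183.  264.]
[-100. -314.  269.]
[250. 144. 252.]
[[ 3.29820759 -9.50466398]]
```

View pics/wrist0.png

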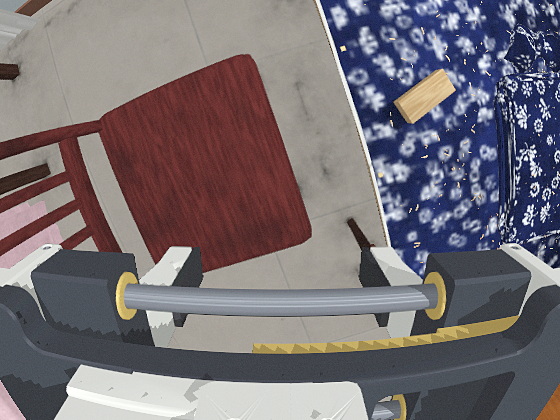

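The wrist picture shows the chair and table edge, with the area under the gripper clear. Starting the transit.

Emit:
step_arm(
  commands=[
    [[0.4,0.4,-0.15,0,0,-0.04],[0.8,0.8,-0.3,0,0,-0.08],[1,1,-0.3,0,0,-0.103],[1,1,-0.3,0,0,-0.103]],
  ],
  fingers=1,
)

```text
clock: 0.95
ee_pos: [292.1, 485.3, 264.2]
tool_rot: [-179.9, -0.0, -0.2]
contact_force: [0.6, 1.7, -0.4]
grip_width: 87.7
finger_force: 0.0
```

Emit:
step_arm(
  commands=[
    [[0.4,0.4,0,0,0,0],[0.8,0.8,0,0,0,0],[1,1,0,0,0,0]],
  ],
)

```text
clock: 1.32
ee_pos: [411.8, 366.4, 262.6]
tool_rot: [-180.0, -0.0, -0.1]
contact_force: [-0.1, 0.9, 1.3]
grip_width: 87.7
finger_force: 0.0
```

Emit:
step_arm(
  commands=[
    [[0.4,0.4,0,0,0,0],[0.8,0.8,0,0,0,0],[1,1,0,0,0,0],[1,1,0,0,0,0]],
  ],
)

```text
clock: 1.82
ee_pos: [532.3, 245.6, 261.9]
tool_rot: [180.0, 0.0, -0.3]
contact_force: [-0.6, 0.3, -1.0]
grip_width: 87.8
finger_force: 0.0
```

Run:
```python
from h import *
import pickle
s=snap('wrist','wrist1.png'); pickle.dump(s,open('w1.pkl','wb')); print(s['origin'],s['orientation'])
```

```text
[613.78154021 245.42980579 419.63593048] [-17.37056527  -0.12448379 -90.32382185]
```

View pics/wrist1.png

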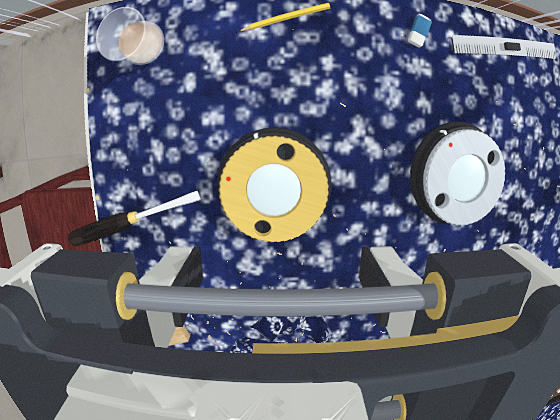

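Brass ring centred near (274,189), holes at (286,152) and (263,227), red dot at (228,179), white line at (256,134). Measuring these precisely.

Run:
```python
from h import *
import pickle
s=pickle.load(open('w1.pkl','rb'))
g=cv2.cvtColor(s['frame'],cv2.COLOR_RGB2GRAY)
def dark(c,w=13):
    x,y=c; p=g[y-w:y+w+1,x-w:x+w+1]; m=(p<90).astype(np.uint8); n,l,st,ce=cv2.connectedComponentsWithStats(m); i=1+np.argmax(st[1:,4]); return ce[i]+[x-w,y-w],st[i,4]
h=[dark(c) for c in ((286,152),(263,227))]; print(h)
H=onz(s,[a[0] for a in h],38,True); print(H, H.mean(0), np.degrees(np.arctan2(*(H[0]-H[1])[::-1])),np.linalg.norm(H[0]-H[1]))
m=mask(s,(20,100,100),(35,255,255),(200,110,345,250)); c=max(cv2.findContours(m,0,2)[0],key=cv2.contourArea)
q=onz(s,cv2.convexHull(c)[:,0],38,True); print(cv2.minEnclosingCircle(q.astype(np.float32)))
C=H.mean(0)
for p,z in (((228,179),38),((256,134.),24)):
    d=onz(s,[p],z,True)[0]-C; print(np.degrees(np.arctan2(d[1],d[0])),np.linalg.norm(d))
```

```text
[(array([285.11818182, 151.34090909]), np.int32(220)), (array([262.31788079, 226.35761589]), np.int32(151))]
[[563.80605864 239.43689578]
 [469.89751574 268.22218835]] [516.85178719 253.82954207] -17.041598380863363 98.22121714883852
((515.783447265625, 254.1460723876953), 67.1812515258789)
75.44591929160542 56.55000510823872
17.12903322277669 69.92273114966898
```

Emit:
step_arm(
  commands=[
    [[0.15,0.4,0,0,0,0],[0.3,0.8,0,0,0,0],[0.3,1,0,0,0,0]],
  ],
)

```text
clock: 2.25
ee_pos: [566.6, 126.7, 262.3]
tool_rot: [180.0, 0.0, -0.1]
contact_force: [0.3, 0.7, -0.6]
grip_width: 87.5
finger_force: 0.0
```

Emit:
step_arm(
  commands=[
    [[0,0.45,0,0,0,0],[0,0.9,0,0,0,0],[0,1,0,0,0,0]],
  ],
)

```text
clock: 2.62
ee_pos: [565.7, 6.1, 262.8]
tool_rot: [-180.0, -0.0, -0.1]
contact_force: [-0.1, 0.5, 0.4]
grip_width: 87.9
finger_force: 0.0
```

Emit:
step_arm(
  commands=[
    [[0,0.45,0,0,0,0],[0,0.9,0,0,0,0],[0,1,0,0,0,0]],
  ],
)

```text
clock: 3.0
ee_pos: [566.0, -113.7, 262.5]
tool_rot: [-180.0, 0.0, -0.2]
contact_force: [-0.3, 1.5, 0.2]
grip_width: 87.7
finger_force: 0.0
```

Emit:
step_arm(
  commands=[
    [[-0.1,0.45,0,0,0,0],[-0.2,0.9,0.2,0,0,0],[-0.3,1,0.4,0,0,0],[-0.3,1,0.4,0,0,0]],
  ],
)

```text
clock: 3.5
ee_pos: [528.6, -232.0, 212.8]
tool_rot: [-179.9, 0.2, -0.1]
contact_force: [-0.3, -0.0, 0.7]
grip_width: 87.9
finger_force: 0.0
```

Emit:
step_arm(
  commands=[
    [[0,0.4,0.1,0,0,0],[0.03,0.71,0.3,0,0,0],[0.03,0.71,0.33,0,0,0],[0.03,0.71,0.33,0,0,0]],
  ],
)

```text
clock: 4.0
ee_pos: [534.5, -316.7, 175.5]
tool_rot: [180.0, -0.0, -0.0]
contact_force: [0.6, 0.4, 1.3]
grip_width: 87.6
finger_force: 0.0
```

Run:
```python
from h import *
import pickle
s=snap('wrist','wrist2.png'); pickle.dump(s,open('w2.pkl','wb')); print(s['origin'],s['orientation'],readout.get_state()['ee_pos'])
```

```text
[ 615.86336106 -316.58761864  333.34938294] [-1.73146623e+01 -8.72711704e-02 -9.00303585e+01] [ 534.63834866 -316.62364692  176.01452763]
```

View pics/wrist2.png

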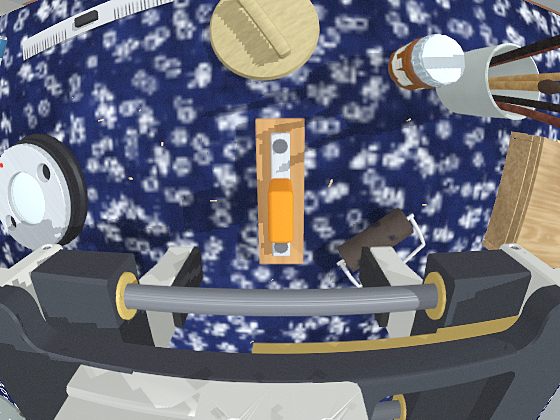

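Wrench lies between the fingers: dots at about (280,147) and (281,247), handle (281,215). A cup with tool handles stands at (450-560,80).

Run:
```python
from h import *
import pickle
s=pickle.load(open('w2.pkl','rb'))
print(onz(s,[(280,147),(281,247)],35,True), onz(s,[(445,95),(485,50),(390,80)],100,True))
for z in (95,): 
    m=mask(s,(8,200,220),(20,255,255),(255,150,305,262)); ys,xs=np.where(m>0); print(xs.min(),xs.max(),ys.min(),ys.max()); print(onz(s,[(270,200),(292,200),(281,ys.min())],z,True))
    r=[(xs[ys==y].min(),xs[ys==y].max(),y) for y in range(ys.min(),ys.max(),6)]; print(r)
```

```text
[[ 581.15832542 -316.56983066]
 [ 481.44012054 -317.47855314]] [[ 633.59002523 -443.30251963]
 [ 676.30233776 -482.15882603]
 [ 640.48462723 -396.78676103]]
269 292 180 242
[[ 547.64826274 -308.91226236]
 [ 547.63248248 -325.68969182]
 [ 563.24313361 -317.30197393]]
[(np.int64(287), np.int64(290), 180), (np.int64(285), np.int64(291), 186), (np.int64(271), np.int64(292), 192), (np.int64(270), np.int64(292), 198), (np.int64(270), np.int64(292), 204), (np.int64(270), np.int64(292), 210), (np.int64(271), np.int64(292), 216), (np.int64(270), np.int64(292), 222), (np.int64(270), np.int64(292), 228), (np.int64(270), np.int64(292), 234), (np.int64(271), np.int64(291), 240)]
```

Emit:
step_arm(
  commands=[
    [[-0.025,0,0.35,0,0,0],[-0.025,0.0,0.7,0,0,0],[-0.025,0.0,0.9,0,0,0],[-0.025,0,1,0,0,0],[-0.025,0,1,0,0,0]],
  ],
)

```text
clock: 4.68
ee_pos: [531.0, -317.2, 55.4]
tool_rot: [180.0, -0.0, 0.0]
contact_force: [0.8, 0.7, 0.7]
grip_width: 87.6
finger_force: 0.0
```

Emit:
step_arm(
  commands=[
    [[0,0,0,0,0,0],[0,0,0,0,0,0],[0,0,0,0,0,0],[0,0,0,0,0,0],[0,0,0,0,0,0],[0,0,0,0,0,0],[0,0,0,0,0,0],[0,0,0,0,0,0]],
  ],
  fingers=-1,
  squeeze=50,
)

```text
clock: 5.68
ee_pos: [530.4, -317.8, 54.9]
tool_rot: [-180.0, 0.0, -0.1]
contact_force: [-0.4, 0.3, 0.6]
grip_width: 19.5
finger_force: 50.0
```

Emit:
step_arm(
  commands=[
    [[0,0,-0.1,0,0,0],[0,0,-0.2,0,0,0],[0,0,-0.4,0,0,0],[0,0,-0.7,0,0,0],[0,0,-1,0,0,0],[0,0,-1,0,0,0]],
  ],
)

```text
clock: 6.42
ee_pos: [532.4, -318.6, 179.5]
tool_rot: [179.9, -0.4, -0.0]
contact_force: [0.5, 0.1, -2.4]
grip_width: 20.2
finger_force: 50.0
```

Emit:
step_arm(
  commands=[
    [[0.1,-0.4,0,0,0,0],[0.2,-0.8,0,0,0,0],[0.3,-1,0,0,0,0]],
  ],
)

```text
clock: 6.8
ee_pos: [566.3, -195.8, 174.9]
tool_rot: [-180.0, 0.0, -0.0]
contact_force: [-0.1, 0.4, -2.9]
grip_width: 19.6
finger_force: 50.0
```

Emit:
step_arm(
  commands=[
    [[0,-0.45,0,0,0,0],[0,-0.9,0,0,0,0],[0,-1,0,0,0,0]],
  ],
)

```text
clock: 7.18
ee_pos: [566.3, -75.2, 174.8]
tool_rot: [-180.0, 0.0, 0.1]
contact_force: [-0.5, -0.1, -2.3]
grip_width: 19.5
finger_force: 50.0
```

Emit:
step_arm(
  commands=[
    [[0,-0.45,0,0,0,0],[0,-0.9,0,0,0,0],[0,-1,0,0,0,0]],
  ],
)

```text
clock: 7.55
ee_pos: [566.7, 44.3, 174.8]
tool_rot: [-180.0, 0.0, 0.1]
contact_force: [0.4, 0.3, -2.1]
grip_width: 19.7
finger_force: 50.0
```

Emit:
step_arm(
  commands=[
    [[-0.1,-0.45,0,0,0,0.04],[-0.2,-0.9,0,0,0,0.08],[-0.41,-1,0,0,0,0.094],[-0.41,-1,0,0,0,0.094]],
  ],
)

```text
clock: 8.05
ee_pos: [516.4, 162.3, 174.8]
tool_rot: [180.0, 0.0, -16.9]
contact_force: [1.1, 0.2, -2.9]
grip_width: 19.8
finger_force: 50.0
```

Emit:
step_arm(
  commands=[
    [[-0.11,-0.36,0.1,0,0,0],[-0.22,-0.72,0.25,0,0,0],[-0.22,-0.72,0.35,0,0,0],[-0.22,-0.72,0.35,0,0,0]],
  ],
)

```text
clock: 8.55
ee_pos: [517.5, 251.1, 131.6]
tool_rot: [179.8, 0.1, -17.0]
contact_force: [0.2, -0.3, -2.3]
grip_width: 19.7
finger_force: 50.0
```

Run:
```python
from h import *
import pickle
D={n:snap(n) for n in ('wrist','scene','side')}; D['st']=readout.get_state(); pickle.dump(D,open('d3.pkl','wb')); print(D['st']['ee_pos'],D['st']['tool_rot'],D['wrist']['origin'],D['wrist']['orientation'])
W=np.zeros((600,800,3),np.uint8)
def put(n,box,k,x0,y0):
    f=cv2.cvtColor(D[n]['frame'],cv2.COLOR_RGB2BGR); a,b,c,d=box; t=cv2.resize(f[b:d,a:c],None,fx=k,fy=k,interpolation=cv2.INTER_CUBIC); W[y0:y0+t.shape[0],x0:x0+t.shape[1]]=t
put('wrist',(180,60,380,260),3,0,0)
put('scene',(256,120,326,190),2.85,600,0); put('side',(225,120,300,195),2.66,600,200)
cv2.imwrite('pics/c3.png',W)
```

```text
[518.42605803 251.55304423 133.5767692 ] [-1.79976513e+02 -2.88667027e-02 -1.70534440e+01] [595.71410585 227.82778853 289.28141343] [ -17.40795228   -0.22682893 -107.03775518]
```

View pics/c3.png

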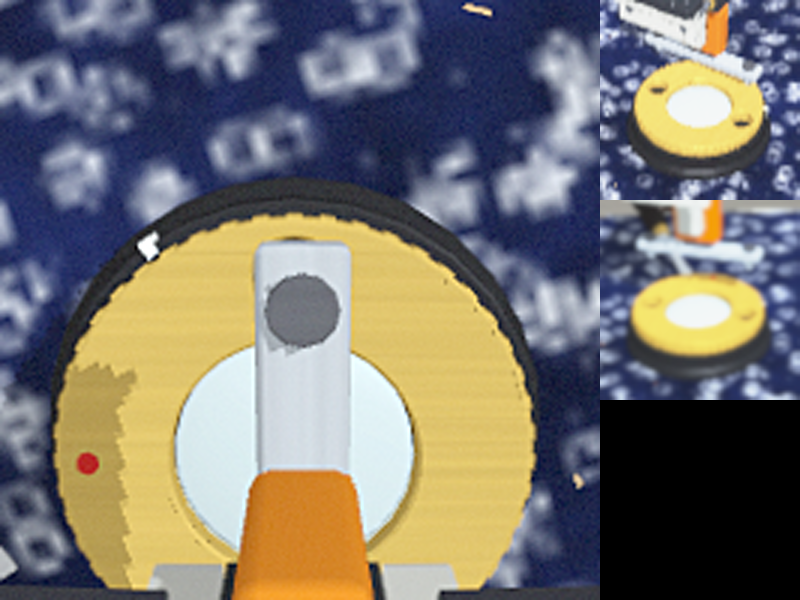

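The wrist crop shows the bar over the ring, its dot at crop (302,312), hiding the far hole; red dot at (88,463), white line at (150,247). I'll fit the circles.

Run:
```python
from h import *
import pickle
from scipy.optimize import least_squares
D=pickle.load(open('d3.pkl','rb'));s=D['wrist']
f=lambda c:(c[0]/3+180-.33,c[1]/3+60-.33)
def fit(P,r): 
    o=least_squares(lambda p:np.hypot(*(P-p[:2]).T)-r,P.mean(0),loss='soft_l1'); return o.x.round(2),np.std(o.fun).round(2)
out=[(53,450),(60,370),(95,310),(135,262),(200,228),(245,216),(370,225),(440,262),(495,320),(525,380),(535,450),(530,500),(500,570)]
bore=[(175,445),(182,405),(205,370),(235,352),(413,445),(407,405),(385,370),(358,352),(405,490),(183,490)]
for n,p,r in (('out',out,66),('bore',bore,34)): print(n,fit(onz(s,[f(c) for c in p],38,True),r), cv2.minEnclosingCircle(onz(s,[f(c) for c in p],38,True).astype(np.float32)))
m=mask(s,(20,90,60),(35,255,255),(190,110,370,255)); c=max(cv2.findContours(m,0,1)[0],key=cv2.contourArea)[:,0]
c=c[(c[:,1]<250)&(c[:,1]>120)]; q=onz(s,c,38,True)
C=fit(onz(s,[f(c) for c in out],38,True),66)[0]; q=q[np.abs(np.hypot(*(q-C).T)-66)<4]; print('auto',fit(q,66),len(q))
d=onz(s,[f((88,463))],38,True)[0]; print('dot',d, np.degrees(np.arctan2(*(d-C)[::-1]))-90, np.linalg.norm(d-C))
z=D['st']['ee_pos'][2]-20
for zz in (z-2,z,z+2): print('bardot',zz,onz(s,[f((302,312))],zz,True), 'bar edges', onz(s,[f((255,400)),f((351,400)),f((258,260)),f((348,260))],zz,True).round(1).tolist())
S,T=D['scene'],D['side']
print(onz(S,[(256+705/2.85-600/2.85,120+106/2.85)],38))
```

```text
out (array([517.29, 253.53]), np.float64(0.87)) ((516.6339111328125, 253.32862854003906), 67.95877838134766)
bore (array([516.7 , 253.17]), np.float64(0.9)) ((519.3070068359375, 252.63487243652344), 32.7653694152832)
auto (array([516.26, 253.68]), np.float64(0.42)) 313
dot [532.20292336 308.13562015] -15.275119520214545 56.605379910290445
bardot 111.57676919906666 [[566.59634173 236.10621721]] bar edges [[553.1, 249.5], [547.8, 232.2], [578.2, 240.9], [573.4, 225.2]]
bardot 113.57676919906666 [[566.92405139 236.01304656]] bar edges [[553.6, 249.3], [548.4, 232.1], [578.4, 240.8], [573.7, 225.3]]
bardot 115.57676919906666 [[567.25176105 235.91987591]] bar edges [[554.1, 249.0], [548.9, 232.1], [578.6, 240.6], [573.9, 225.3]]
[[523.56924112 247.43306964]]
```

Emit:
step_arm(
  commands=[
    [[-0.022,-0.01,0.15,0,0,0],[-0.022,-0.01,0.3,0,0,0],[-0.022,-0.01,0.38,0,0,0],[-0.022,-0.01,0.38,0,0,0],[-0.022,-0.01,0.38,0,0,0]],
  ],
)

```text
clock: 9.32
ee_pos: [516.2, 254.6, 88.2]
tool_rot: [-179.9, -0.0, -17.0]
contact_force: [0.2, -0.1, -3.0]
grip_width: 19.9
finger_force: 50.0
```

Run:
```python
from h import *
import pickle
D={n:snap(n) for n in ('wrist','scene','side')}; D['st']=readout.get_state(); pickle.dump(D,open('d4.pkl','wb')); print(D['st']['ee_pos'],D['st']['tool_rot'],D['st']['contact_force'])
W=np.zeros((600,800,3),np.uint8)
def put(n,box,k,x0,y0):
    f=cv2.cvtColor(D[n]['frame'],cv2.COLOR_RGB2BGR); a,b,c,d=box; t=cv2.resize(f[b:d,a:c],None,fx=k,fy=k,interpolation=cv2.INTER_CUBIC); W[y0:y0+t.shape[0],x0:x0+t.shape[1]]=t
put('wrist',(180,120,380,270),2,0,0)
put('scene',(256,130,326,190),5.7,400,0); put('side',(225,135,300,195),5.3,0,300)
cv2.imwrite('pics/c4.png',W)
```

```text
[516.05064395 254.72565795  88.09488245] [-1.79940359e+02 -3.87888370e-02 -1.69846396e+01] [-0.29444311  0.5491992  -2.12077411]Traceback (most recent call last):
  File "<stdin>", line 8, in <module>
  File "<stdin>", line 6, in put
ValueError: could not broadcast input array from shape (318,398,3) into shape (300,398,3)
```

Run:
```python
from h import *
import pickle
D=pickle.load(open('d4.pkl','rb'))
W=np.zeros((600,800,3),np.uint8)
def put(n,box,k,x0,y0):
    f=cv2.cvtColor(D[n]['frame'],cv2.COLOR_RGB2BGR); a,b,c,d=box; t=cv2.resize(f[b:d,a:c],None,fx=k,fy=k,interpolation=cv2.INTER_CUBIC); W[y0:y0+t.shape[0],x0:x0+t.shape[1]]=t
put('wrist',(180,120,380,270),2,0,0)
put('scene',(256,130,326,190),5.7,400,0); put('side',(225,135,300,195),5,0,300)
cv2.imwrite('pics/c4.png',W)
```

```text
(no output)
```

View pics/c4.png

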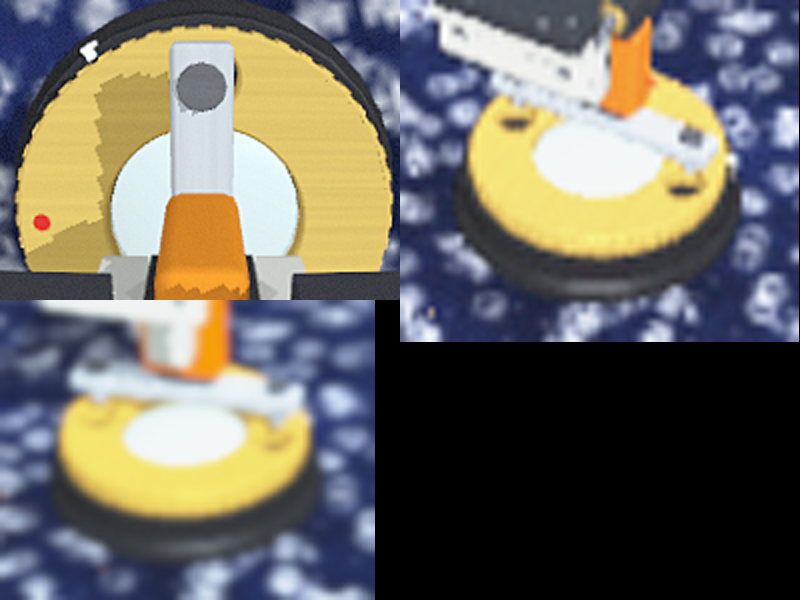

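The wrist crop shows the hole peeking out at (237,78) on the right of the bar, so the wrench sits too far left (+y). Quantifying that with a fresh ring fit.

Run:
```python
from h import *
import pickle
from scipy.optimize import least_squares
D=pickle.load(open('d4.pkl','rb'));s=D['wrist']
f=lambda c:(c[0]/2+180-.25,c[1]/2+120-.25)
m=mask(s,(20,90,60),(35,255,255),(180,120,385,250)); c=max(cv2.findContours(m,0,1)[0],key=cv2.contourArea)[:,0]
q=onz(s,c,38,True); C=np.array([516.5,253.]); 
for k in range(3):
    q1=q[np.abs(np.hypot(*(q-C).T)-66)<4]; o=least_squares(lambda p:np.hypot(*(q1-p).T)-66,C,loss='soft_l1'); C=o.x
print('ring',C,len(q1))
b=[(112,205),(120,170),(140,145),(160,133),(297,205),(289,170),(268,145),(248,133)]
P=onz(s,[f(x) for x in b],38,True); print('bore',least_squares(lambda p:np.hypot(*(P-p).T)-34,C).x)
zt=D['st']['ee_pos'][2]-20
d=onz(s,[f((202,87))],zt,True)[0]; u=np.array([np.cos(np.radians(-17)),np.sin(np.radians(-17))]); print('bardot',d,'wrench c',d-50*u, s['origin'])
h=onz(s,[f((238,78))],38,True)[0]; n=np.array([u[1],-u[0]]); print('hole right edge',h,'hole c~',h-11*n, 'ring c', h-11*n-50*u)
dd=onz(s,[f((41,222))],38,True)[0]; print('dot',dd, 'ring c from dot',dd-57*np.array([-u[1],u[0]]))
```

```text
ring [515.87464374 253.85761727] 365
bore [516.22558655 253.61600684]
bardot [565.56206765 239.40386986] wrench c [517.74682985 254.0224551 ] [593.95648045 230.90046914 246.08882782]
hole right edge [560.21562637 228.85768632] hole c~ [563.43171512 239.37703863] ring c [515.61647732 253.99562387]
dot [532.30798565 308.55601853] ring c from dot [515.64279848 254.04664744]
```

Emit:
step_arm(
  commands=[
    [[-0.015,0,0,0,0,0],[-0.015,0,0.05,0,0,0],[-0.015,0,0.09,0,0,0],[-0.015,0,0.12,0,0,0],[-0.015,0,0.14,0,0,0],[-0.015,0,0.14,0,0,0]],
  ],
)

```text
clock: 10.22
ee_pos: [513.9, 254.9, 70.3]
tool_rot: [180.0, 0.0, -17.0]
contact_force: [0.5, -0.3, -2.5]
grip_width: 19.9
finger_force: 50.0
```

Emit:
step_arm(
  commands=[
    [[0,0,0.01,0,0,0],[0,0,0.02,0,0,0],[0,0,0.025,0,0,0],[0,0,0.025,0,0,0]],
  ],
)

```text
clock: 10.72
ee_pos: [514.1, 255.1, 68.8]
tool_rot: [-180.0, -0.0, -17.0]
contact_force: [-4.1, -1.1, 8.7]
grip_width: 19.7
finger_force: 50.0
```

Emit:
step_arm(
  commands=[
    [[0,0,0,0,0,0.026],[0,0,0,0,0,0.052],[0,0,0,0,0,0.078],[0,0,0,0,0,0.104],[0,0,0,0,0,0.13],[0,0,0,0,0,0.156],[0,0,0,0,0,0.182],[0,0,0,0,0,0.208],[0,0,0,0,0,0.234],[0,0,0,0,0,0.26],[0,0,0,0,0,0.286],[0,0,0,0,0,0.306]],
  ],
)

```text
clock: 12.22
ee_pos: [515.0, 255.4, 68.9]
tool_rot: [-179.9, 0.0, -72.2]
contact_force: [0.3, -1.6, 4.1]
grip_width: 19.5
finger_force: 50.0
```

Run:
```python
from h import *
s=readout.get_state(); print(s['ee_pos'],s['tool_rot'],s['contact_force'],s['torque'],s['qpos'])
```

```text
[515.04856081 255.38332817  68.85622399] [-1.79856895e+02  1.11654379e-02 -7.21512708e+01] [ 0.25113874 -1.63721931  4.13403142] [-0.28648497 -0.14213034  0.07342125] [ 45.90354176  19.78179696 -23.56065484   0.07916792 -46.52603419
 -28.10923006]
```

Emit:
step_arm(
  commands=[
    [[0,0,0,0,0,0.015],[0,0,0,0,0,0.03],[0,0,0,0,0,0.045],[0,0,0,0,0,0.055],[0,0,0,0,0,0.055]],
  ],
)

```text
clock: 12.85
ee_pos: [514.6, 255.6, 68.9]
tool_rot: [-179.9, 0.0, -81.8]
contact_force: [-2.7, 0.3, 5.8]
grip_width: 20.3
finger_force: 50.8
```

Run:
```python
from h import *
s=readout.get_state(); print(s['ee_pos'],s['tool_rot'],s['contact_force'],s['torque'])
S=snap('wrist'); import pickle; pickle.dump(S,open('w5.pkl','wb'))
m=mask(S,(0,150,120),(4,255,255))|mask(S,(175,150,120),(179,255,255)); n,l,st,ce=cv2.connectedComponentsWithStats(m)
C=np.array([515.8,253.8])
for i in range(1,n):
    if st[i,4]>8:
        d=onz(S,[ce[i]],38,True)[0]-C; print(ce[i],st[i,4],np.hypot(*d),np.degrees(np.arctan2(d[1],d[0])))
```

```text
[514.62585492 255.58345831  68.85357795] [-1.79888310e+02  1.72788723e-02 -8.18103432e+01] [-2.69220183  0.28822551  5.79070028] [0.1019807  0.84686836 1.30617189]
[194.6779661  250.91525424] 59 56.49237378926037 17.633243742182056
```

Ring at its stop: 1.3 N m reaction, and the dot is at 17.6° against the line at 17.1°. I'll back off the load, release and rise.

Emit:
step_arm(
  commands=[
    [[0,0,0,0,0,-0.015],[0,0,-0.003,0,0,-0.03],[0,0,-0.003,0,0,-0.03],[0,0,-0.003,0,0,-0.03]],
  ],
)

```text
clock: 13.4
ee_pos: [514.6, 255.5, 68.8]
tool_rot: [-179.9, 0.0, -76.6]
contact_force: [-1.4, -0.1, 6.9]
grip_width: 19.6
finger_force: 50.0
```

Emit:
step_arm(
  commands=[
    [[0,0,0,0,0,0],[0,0,0,0,0,0],[0,0,0,0,0,0],[0,0,0,0,0,0],[0,0,0,0,0,0],[0,0,0,0,0,0],[0,0,0,0,0,0],[0,0,0,0,0,0]],
  ],
  fingers=0.5,
)

```text
clock: 14.4
ee_pos: [513.9, 255.0, 67.9]
tool_rot: [180.0, -0.0, -76.6]
contact_force: [-0.8, 0.3, -0.1]
grip_width: 65.8
finger_force: 0.0
```

Emit:
step_arm(
  commands=[
    [[0,0,-0.1,0,0,0],[0,0,-0.3,0,0,0],[0,0,-0.6,0,0,0],[0,0,-1,0,0,0],[0,0,-1,0,0,0],[0,0,-1,0,0,0]],
  ],
)

```text
clock: 15.15
ee_pos: [513.8, 255.0, 188.6]
tool_rot: [-180.0, 0.0, -76.6]
contact_force: [0.2, -0.5, -0.3]
grip_width: 66.0
finger_force: 0.0
```

Run:
```python
from h import *
s=snap('wrist'); f=cv2.cvtColor(s['frame'],cv2.COLOR_RGB2BGR)
a=snap('scene'); g=cv2.cvtColor(a['frame'],cv2.COLOR_RGB2BGR)
W=np.zeros((600,800,3),np.uint8); W[:330,:400]=cv2.resize(f[95:260,180:380],None,fx=2,fy=2); W[:300,400:]=cv2.resize(g[130:190,250:330],None,fx=5,fy=5)
cv2.imwrite('pics/c6.png',W); st=readout.get_state(); print(st['clock'],st['ee_pos'],st['contact_force'],st['grip_width'])
```

```text
15.25 [513.43595027 254.59100018 187.29351366] [ 0.11521383  0.02259536 -1.33419279] 65.45529426274935
```

View pics/c6.png

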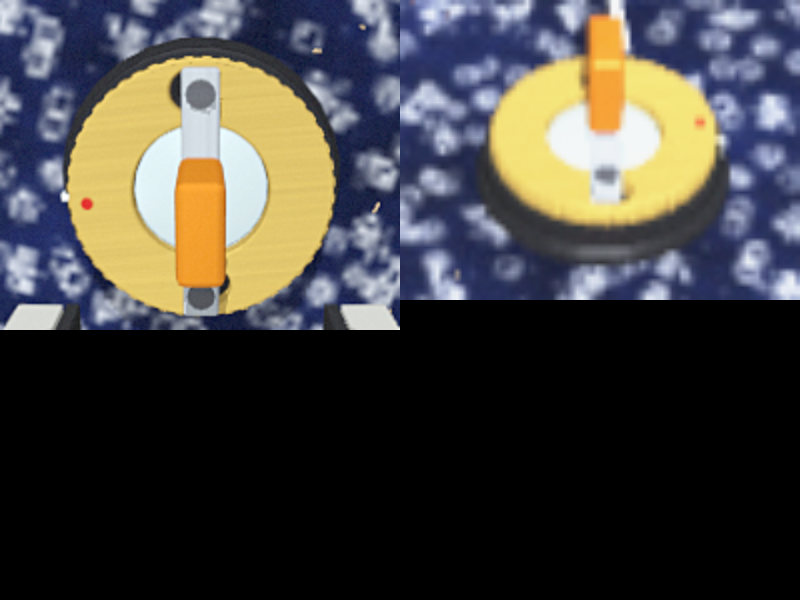

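The wrench stands upright and centred, bar flat on the ring. The dot at (87,204) meets the line at (66,196) and the gripper is clear. Handing in.

```bash
python3 -c "
from bench import workorder; print(workorder.finish_job())"
```

```text
the job is handed in; nothing more can be done
None
```

I turned the brass ring clockwise to its stop (red dot at the white line), left the wrench released and standing in its holes, never touched the silver ring, and handed the job in at about 15 s; the simulator returned no verdict.

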